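# Click the row stops in on the stall's display tray

### The job

On the stall counter, secure the row of paper tubes on the display tray: with the fingertips push each of the two sliding stops along the rail, from its outer side towards the tubes, until it drops into its notch, and leave it clicked in there. Only push, do not pinch the stops or touch their inner rubber pads, and do not force a stop on past its notch. Leave the tubes and the things around the tray where they are.

Things in the scene. Friction and masses are not known exactly. Their poses are not given: they have to be found in the camera images.
- tray: Fixed wooden display tray, board 176 x 500 x 12 mm. Origin at counter level under the middle of the row of tubes; x across the tray (board from -76 to +100 mm, robot side at -x), y along it to its left end, z up. An aluminium rail, 20 mm wide, top 30 mm above the counter, runs along y at x = +78 mm from y = -235 to +235 mm. A lip at x = -74 mm is 18 mm high.
- stop_left (a joint): Travel (m) of the left (+y) sliding stop from the rail's outer end (0) towards the tubes (tray -y); most 0.15. Its spring pin is centred in the notch at 0.110. Sliding drag 3 to 4 N; 8 to 5 mm before the notch centre the drag falls away, the pin drops 6 mm and draws the stop to the centre; leaving on the far side takes about 15 N. It stays where left.
- stop_left_face (a point): Point on the outer face (away from the tubes) of the left stop, at tray x = -10 mm, 55 mm above the counter. The stop: upright steel plate, 14 mm thick along y, tray x -60 to +62 mm, 16 to 88 mm above the counter; then, flush, a runner block over the rail to x = 96 mm, 62 mm high, pin top at 75 mm, with a saddle 10 mm proud below 37 mm. Axes as the tray's.
- left_notch (a point): Middle of the left notch in the rail, at tray x = +78 mm, level with the rail top: a V 16 mm wide along the rail, 8 mm deep. With the left stop clicked in, the middle of its thickness is at this point's tray y (its outer face 7 mm farther out), its pad about 15 mm clear of the tubes. Axes as the tray's.
- pad_left (a point): Black rubber pad, 6 mm thick, covering the inner face (towards the tubes) of the left stop and moving with it; not to be touched by the fingers. This point is in the middle of its rubber surface, tray x = 0, 51 mm above the counter, 20 mm inward of the stop's outer face. Axes as the tray's.
- stop_right (a joint): Travel (m) of the right (-y) sliding stop from the rail's outer end (0) towards the tubes (tray +y); most 0.15. Its spring pin is centred in the notch at 0.110. Sliding drag 3 to 4 N; 8 to 5 mm before the notch centre the drag falls away, the pin drops 6 mm and draws the stop to the centre; leaving on the far side takes about 15 N. It stays where left.
- stop_right_face (a point): Point on the outer face (away from the tubes) of the right stop, at tray x = -10 mm, 55 mm above the counter. The stop: upright steel plate, 14 mm thick along y, tray x -60 to +62 mm, 16 to 88 mm above the counter; then, flush, a runner block over the rail to x = 96 mm, 62 mm high, pin top at 75 mm, with a saddle 10 mm proud below 37 mm. Axes as the tray's.
- right_notch (a point): Middle of the right notch in the rail, at tray x = +78 mm, level with the rail top: a V 16 mm wide along the rail, 8 mm deep. With the right stop clicked in, the middle of its thickness is at this point's tray y (its outer face 7 mm farther out), its pad about 15 mm clear of the tubes. Axes as the tray's.
- pad_right (a point): Black rubber pad, 6 mm thick, covering the inner face (towards the tubes) of the right stop and moving with it; not to be touched by the fingers. This point is in the middle of its rubber surface, tray x = 0, 51 mm above the counter, 20 mm inward of the stop's outer face. Axes as the tray's.
- tube1_mid (a point): Centre of standing paper tube 1 of the row of three on the tray (1 is at the +y end), 42 mm across and 75 mm tall, standing loose on the board; its top is 87 mm above the counter. This point is 37.5 mm above its foot.
- tube2_mid (a point): Centre of standing paper tube 2 of the row of three on the tray (1 is at the +y end), 42 mm across and 75 mm tall, standing loose on the board; its top is 87 mm above the counter. This point is 37.5 mm above its foot.
- tube3_mid (a point): Centre of standing paper tube 3 of the row of three on the tray (1 is at the +y end), 42 mm across and 75 mm tall, standing loose on the board; its top is 87 mm above the counter. This point is 37.5 mm above its foot.
- carton: Loose bystander carton, 80 x 60 x 55 mm, beyond the left end of the tray; origin at the centre of its underside.
- tape_roll: Loose bystander roll (ring) standing flat, 90 mm across, 48 mm high, beyond the right end of the tray; origin at the centre of its underside.
- calculator: Loose bystander desk calculator, 100 x 160 x 24 mm, lying beyond the far side of the tray; origin at the centre of its underside.

How it is judged (in metres and radians):
At the end, for the whole second after the job is handed in: Both stops rest in their notches (each joint at 0.110 within 3 mm, not moving), and the three tubes stand within 10 mm of where they were (value of joint stop_left between 0.107 and 0.113 m and velocity of joint stop_left between -0.01 and 0.01 m/s and value of joint stop_right between 0.107 and 0.113 m and velocity of joint stop_right between -0.01 and 0.01 m/s and distance of each of tube1_mid, tube2_mid, tube3_mid from where it was at the start of the episode below 0.01 m); the robot touches nothing.
It fails at once if a stop is forced past its notch (more than 12 mm beyond its centre) (value of joint any of stop_left, stop_right above 0.122 m).
It fails at once if a stop is pinched or hooked: the fingers press on its inner pad (contact force between the fingers and stop_left_c3 above 1 N or contact force between the fingers and stop_left_c4 above 1 N or contact force between the fingers and stop_right_c3 above 1 N or contact force between the fingers and stop_right_c4 above 1 N).
It fails at once if a tube of the row is shifted more than 10 mm, knocked over or lifted (distance of any of tube1_mid, tube2_mid, tube3_mid from where it was at the start of the episode above 0.01 m).
It fails at once if a bystander (carton, tape roll, calculator) is moved more than 15 mm or lifted (distance of any of carton, tape_roll, calculator from where it was at the start of the episode above 0.015 m).
It also fails if it takes over 51 s, if anything falls off the work surface, if the arm or the gripper's body presses on something with over 40 N, if the wrist force passes 120 N, or if a joint passes its speed limit or range.

### The arm

A 6-joint arm with a two-finger parallel gripper is mounted at the origin on the work surface. World frame = base frame: x ahead of the robot, y to its left, z up, the work surface at z = 0. Lengths are in m, angles in degrees, forces in N, time in s.
With the tool pointing down it reaches from about 0.25 to 0.725 m from the base axis. Payload 9.7 kg.
Tool frame: the origin (TCP) lies at the very end of the fingers, on their centre line; the grasp point (between the pads) lies 19 mm behind it; z points along the fingers, y is the direction in which the jaws open and shut (so a half turn about z gives the same grasp; the last joint's range is limited). The gripper opens to 85 mm and grips with 20 to 120 N. Pads are 22 mm wide; open, the fingers measure 114 mm over their backs; the gripper's body (76 mm by 85 mm) begins 54 mm behind the grasp point. The pads swing forward as they close: fully open they stand 13 mm farther back than shut.
Start: joints at [-66.864, 4.979, 10.078, 95.1, 0, 90], TCP at [0.216, -0.506, 0.195] pointing down, gripper open.
Joint ranges: [-179.16, 179.16], [-48.56, 103.87], [-65.8, 70.77], [-126.05, 130.52], [-82.76, 87.17], [-180, 180]. Speed limits (degrees/s): [127.2, 127.2, 147.25, 180, 180, 180].

### API

Orientations are given as [roll, pitch, yaw] about the fixed x, y, z axes, in that order (R = Rz(yaw) Ry(pitch) Rx(roll)).
In Python, from workcell import bot gives the robot as it stands. The module is installed in compiled form; this text tells all that it offers.
- The arm moves only by the tool step_arm, never from a script. Its arguments are lists of equal length, an entry for each row: "dr": the turn, a rotation vector about the tool's x, y, z in rad, a list of three; "xyz": the shift along the tool's x, y, z in units of 40 mm (1.0 is 40 mm), a list of three; "gripper": the opening, from 0 (shut) to 1 (fully open). In form: {"dr": [[wx, wy, wz], ...], "xyz": [[x, y, z], ...], "gripper": [gripper, ...]}. A call has exactly 8 rows; each row is the pose to reach, as a shift and turn from the pose commanded when the call began, along the tool's axes at that moment; what a row does not reach only later rows make up. A row lasts 1/10 s, in which the tool goes at most 50 mm and 8.59 degrees, less where a joint would pass 70% of its speed; a pose out of reach is approached as far as the arm can. A call with a gripper value outside its range is refused whole. The fingers move at their own pace and stop on an object; "squeeze" is the grip in N (left out, the last holds). Time passes only in rows, so rows that repeat a pose let the fingers close, or fill a call up. It gives the time, the measured TCP pose, the force and the opening at its end, in the units of the state.
- bot.get_obs(): the state, without advancing time (a new reading comes with each control period).
- bot.camera(name): name is "scene" or "top"; returns a dict with "image" (480x640x3 uint8, red, green, blue), "camera_matrix" (3x3 intrinsics, pixels), "R" (3x3) and "t" (3): a world point X has camera coordinates R X + t. Camera axes: x right, y down, z forward; pixel columns grow to the right and rows downward; lengths in m; the calibration is good to about 2 mm. A picture is of the moment at which its call begins. There is no depth.
- bot.job_done(): hands the job in, once; it reports no verdict.
Trained networks look in a picture, given as the dict that the camera call returned (one of the last four; its "shot" number tells which), for a name from the list of things; names that differ only in an ending like _2 or _b are one class to them, and where a whole thing is asked for, a point or a joint stands for the part that bears it (a point fixed in the world has none). Each returns a list of dicts, best first, with "p" (0 to 1); they miss things now and then, are a little off and sometimes report something else, mostly with a low value. They report only what shows in the picture. A call takes as long as a camera call.
- bot.regions_of(picture, thing): "region" (480x640 bool, what is visible of it) and "box" ([centre column, centre row, width, height] in pixels, round what is visible of it).
The state is a dict: "time": time; "q": joint angles; "qd": joint speeds; "joint_efforts": joint torques, N m; "ee_pos": TCP position; "tcp_rot": TCP orientation; "wrist_force": force on the tool from outside, world axes, zero at the start; "torque": the same for the moment, N m; "opening": finger opening in m.
Only numpy, scipy, OpenCV 4.12 (cv2) and the standard library are available. Lean on these libraries where they do the work, as an engineer would, in place of code of your own. Each camera call takes 0.05 s, during which the arm holds its last target.

## Working session

There is one attempt and no reset: what is moved stays moved. The work goes in short steps, Python scripts to look and compute and a tool call to move; the robot and the scene stay as the last step left them, time stands still between calls to the robot, and variables do not carry over. Pictures are saved under pics/ and viewed, and the job is handed in when it is done.

Besides the shell and the picture viewer there is one more tool, called after "Request:" by a JSON object that holds its "op" and its "data". step_arm: Moves the arm, as the interface text tells. Its arguments: {"type":"object","properties":{"dr":{"type":"array"},"xyz":{"type":"array"},"gripper":{"type":"array"},"squeeze":{"type":"number"}},"required":["dr","xyz","gripper"]}

```bash
mkdir -p pics
cat > look.py <<'E'
from workcell import bot
import cv2, numpy as np, pickle, sys
tag=sys.argv[1]
for n in ["scene","top"]:
    p=bot.camera(n); cv2.imwrite(f"pics/{tag}_{n}.png",p["image"][:,:,::-1])
    pickle.dump(p,open(f"{tag}_{n}.pkl","wb"))
    if len(sys.argv)>2:
        for t in ["stop_left","stop_right","tube1_mid","carton","tape_roll","calculator","tray"]:
            for r in bot.regions_of(p,t)[:4]:
                ys,xs=np.nonzero(r["region"]); print(n,t,round(r["p"],2),np.round(r["box"],1), xs.mean().round(1),ys.mean().round(1))
    print(n,p["camera_matrix"].tolist(),p["R"].round(4).tolist(),p["t"].round(4).tolist())
print(bot.get_obs())
E
python3 look.py a 1
```

```text
scene stop_left 0.96 [351.  185.   42.8  54. ] 349.4 186.6
scene stop_right 0.58 [227.5 247.2  42.2  58. ] 226.4 247.7
scene stop_right 0.16 [355.3 307.9  85.4  70.5] 353.6 306.2
scene tube1_mid 0.64 [296.5 203.9  16.8  31.9] 295.5 204.0
scene carton 0.73 [444.5 159.3  33.7  36. ] 443.3 160.0
scene tape_roll 0.62 [ 99.5 293.1  49.6  44.5] 99.8 292.3
scene calculator 0.75 [355.1 308.9  82.1  68.4] 353.4 306.1
scene calculator 0.53 [280.7 232.4 202.8 141.4] 277.9 234.8
scene calculator 0.47 [101.7 294.4  46.1  47.1] 99.5 292.4
scene calculator 0.18 [224.7 247.8  41.2  59.5] 226.2 248.0
scene tray 0.9 [283.1 232.2 201.9 139.1] 277.2 234.9
scene [[434.95667161610413, 0.0, 320.42834838556433], [0.0, 434.95667161610413, 241.1380075415058], [0.0, 0.0, 1.0]] [[0.4385, 0.8987, 0.0012], [0.7014, -0.3414, -0.6258], [-0.562, 0.2752, -0.78]] [-0.2915, -0.399, 1.4162]
top stop_left 0.79 [248.8 291.3  19.5  66.4] 249.5 289.2
top tube1_mid 0.53 [314.8 291.1  18.7  19.7] 315.0 290.0
top carton 0.58 [123.  293.3  42.8  37.2] 122.2 291.0
top tape_roll 0.8 [519.5 272.6  42.3  41.1] 521.4 270.7
top tape_
[... 392 characters left out ...]
5, -0.0025, -0.9991]] [0.0227, 0.6093, 1.2345]
{'time': 0.8, 'q': array([-6.68634636e+01,  4.97666552e+00,  1.00789376e+01,  9.50996120e+01,
        7.61470345e-05,  9.00017591e+01]), 'qd': array([ 0.01247198, -0.05422681, -0.08293509, -0.063881  ,  0.10363421,
        0.07043319]), 'joint_efforts': array([-2.44677532e-03, -5.20050859e+01,  4.64836621e+01,  1.39369309e-03,
        1.95623988e-05,  9.00698012e-06]), 'ee_pos': array([ 0.21610801, -0.5057631 ,  0.19471208]), 'tcp_rot': array([ 1.79997340e+02, -7.62287033e-05,  2.31347773e+01]), 'wrist_force': array([-0.21682624,  0.43291164,  0.40379513]), 'torque': array([-0.03433994, -0.01995761,  0.02712339]), 'opening': 0.08526305948897853}
```

View images.

```bash
python3 -c "
import cv2
a=cv2.imread('pics/a_top.png')[130:370,90:560]; cv2.imwrite('pics/a_topz.png',cv2.resize(a,None,fx=1.7,fy=1.7,interpolation=cv2.INTER_CUBIC))
a=cv2.imread('pics/a_scene.png')[130:350,70:480]; cv2.imwrite('pics/a_scz.png',cv2.resize(a,None,fx=1.9,fy=1.9,interpolation=cv2.INTER_CUBIC))"
```

```text
(no output)
```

View pics/a_topz.png

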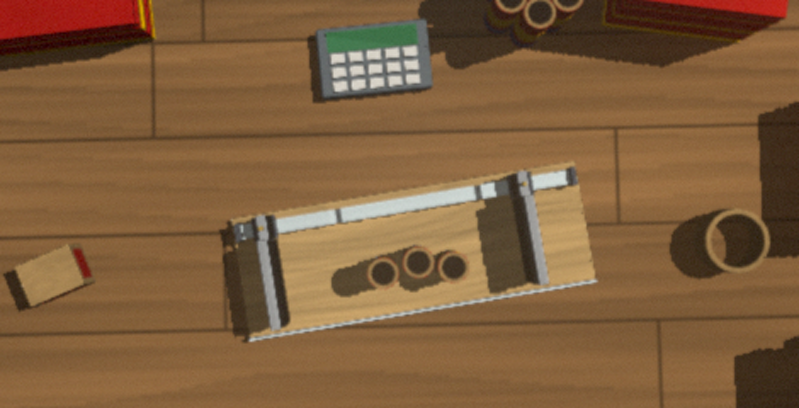

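View pics/a_scz.png

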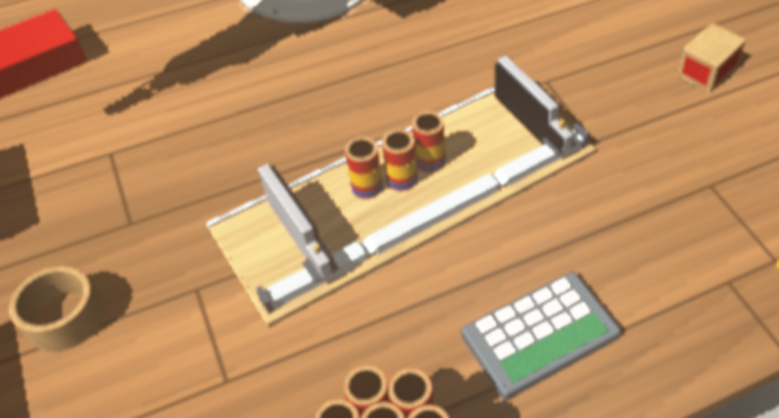

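View pics/a_top.png

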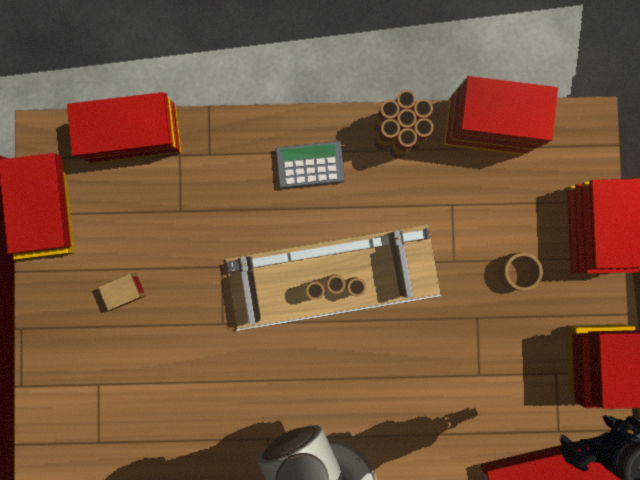

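```bash
python3 -c "
import cv2
def z(n,y,x,h,w,f,o):
    a=cv2.imread(f'pics/a_{n}.png')[y:y+h,x:x+w]; a=cv2.resize(a,None,fx=f,fy=f,interpolation=cv2.INTER_CUBIC)
    for i in range(0,w,10): cv2.putText(a,str(x+i),(i*f,8),0,.3,(255,255,255),1); cv2.line(a,(i*f,10),(i*f,14),(255,255,255))
    for i in range(0,h,10): cv2.putText(a,str(y+i),(0,i*f+4),0,.3,(255,255,255),1); cv2.line(a,(22,i*f),(26,i*f),(255,255,255))
    cv2.imwrite(f'pics/{o}.png',a)
z('top',235,210,105,110,7,'z1');z('top',215,345,105,110,7,'z2')
z('scene',140,300,90,110,7,'z3');z('scene',205,160,105,110,7,'z4')
"
```

```text
(no output)
```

View pics/z1.png

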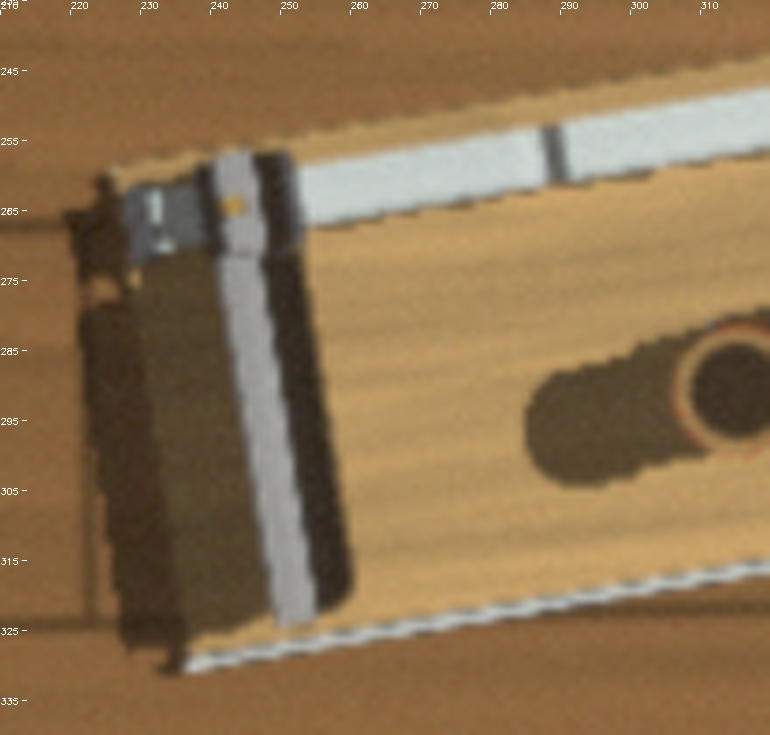

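View pics/z2.png

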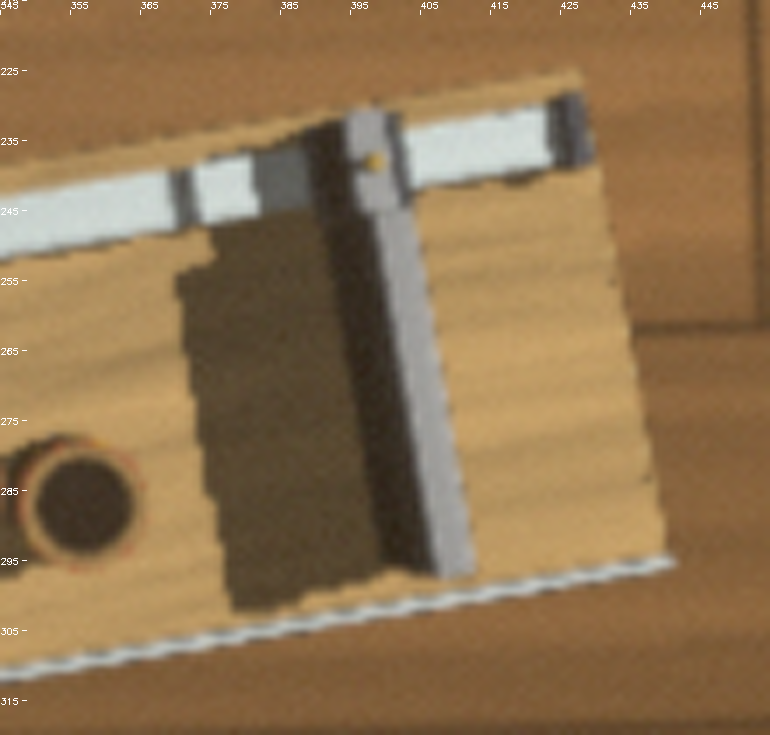

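View pics/z3.png

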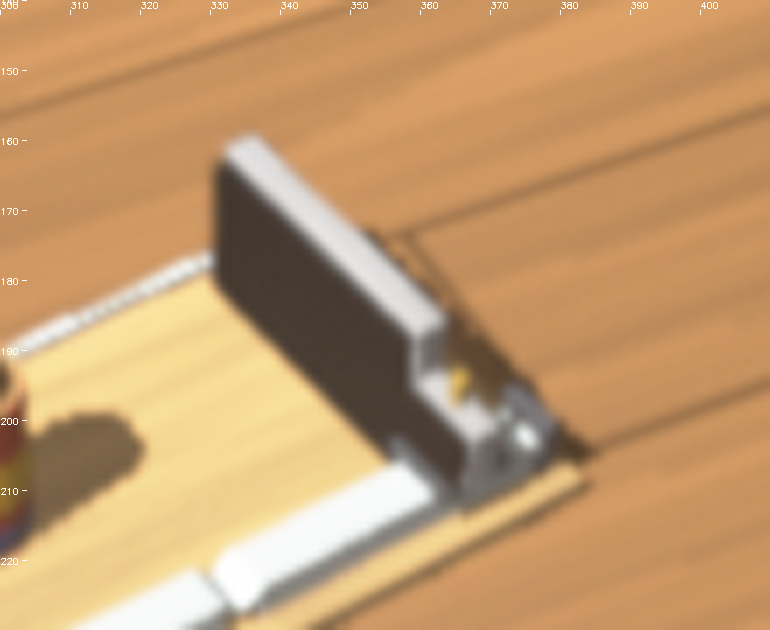

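View pics/z4.png

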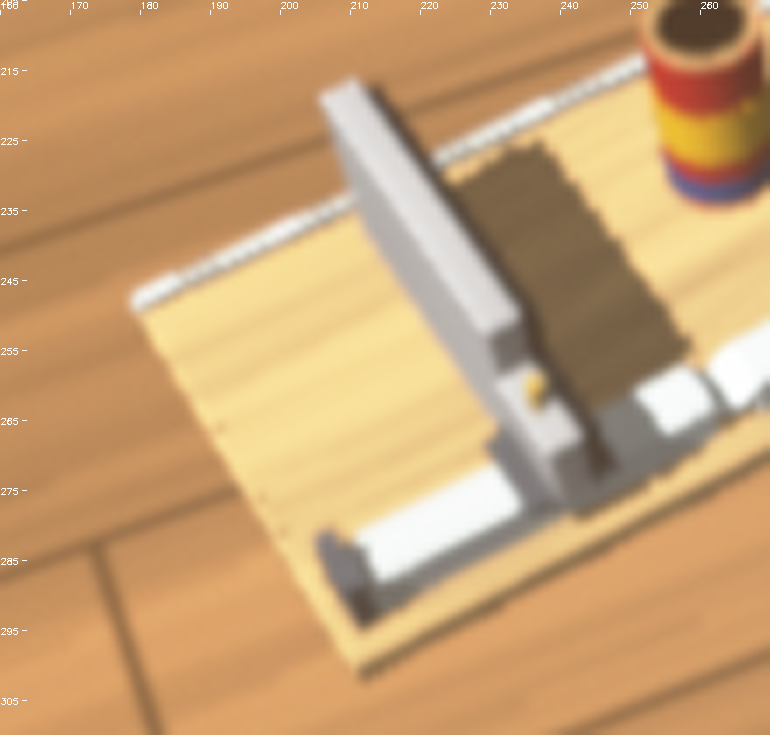

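```bash
cat > fit.py <<'E'
import pickle,numpy as np
from scipy.optimize import least_squares
T=pickle.load(open('a_top.pkl','rb'));S=pickle.load(open('a_scene.pkl','rb'))
def f(p):
    tx,ty,th,sl,sr,nl,nr=p
    c,s=np.cos(th),np.sin(th); out=[]
    def add(C,x,y,z,u,v):
        X=np.array([tx+c*x-s*y,ty+s*x+c*y,z]); q=C['camera_matrix']@(C['R']@X+C['t']); out.extend([q[0]/q[2]-u,q[1]/q[2]-v])
    add(T,-.076,.25,.018,236.4,330);add(T,-.076,-.25,.018,441,294.9);add(T,.1,.25,.012,225.3,259.1);add(T,.1,-.25,.012,427.2,224.6)
    add(S,-.076,-.25,.018,178.4,247.5);add(S,.1,-.25,.012,211,300.2);add(S,.1,.25,.012,383.2,207.5)
    for C,x,u,v,w,h in [(T,-.06,249.3,323.9,254.9,322.9),(T,.062,240.8,271.5,247.4,270.3),(S,-.06,336.4,158.9,332.2,161),(S,.062,363.2,184.2,358.5,186.8)]:
        add(C,x,sl+.007,.088,u,v);add(C,x,sl-.007,.088,w,h)
    for C,x,u,v,w,h in [(T,-.06,412.5,296.5,407,297.2),(T,.062,403.5,244,398.2,244.9),(S,-.06,205.3,218.9,210.6,216),(S,.062,229.6,252.5,234.6,249.3)]:
        add(C,x,sr-.007,.088,u,v);add(C,x,sr+.007,.088,w,h)
    add(T,.078,nl,.03,288.9,256.5);add(T,.078,nr,.03,370.6,242.8)
    return np.array(out)
r=least_squares(f,[.5,-.03,.17,.2,-.2,.1,-.1],loss='soft_l1')
print(r.x.round(4),np.degrees(r.x[2])); print(f(r.x).reshape(-1,2).round(1).tolist())
tx,ty,th=r.x[:3]
R=np.array([[np.cos(th),-np.sin(th)],[np.sin(th),np.cos(th)]])
for n,u,v in [('t1',315,290),('t2',335.5,284),('t3',356.5,286.5)]:
    d=T['R'].T@np.linalg.inv(T['camera_matrix'])@[u,v,1]; o=-T['R'].T@T['t']; X=o+d*(.087-o[2])/d[2]
    print(n,X.round(3),(R.T@(X[:2]-r.x[:2])).round(3))
np.save('pose.npy',r.x)
E
python3 fit.py
```

```text
[ 0.5055 -0.0318  0.1446  0.1993 -0.1632  0.0937 -0.1049] 8.28417686631298
[[-0.8, 0.6], [-0.7, 0.6], [-1.0, -0.7], [-0.4, -0.7], [-0.6, 0.1], [-1.6, 0.3], [-0.6, 1.0], [-0.6, 0.7], [-0.1, 0.6], [-0.8, -0.0], [-1.3, 0.1], [-1.6, 0.4], [-1.7, 0.3], [-0.3, 1.6], [0.0, 1.2], [-0.4, 0.1], [-1.0, 0.4], [-0.8, -0.3], [-1.5, -0.1], [-0.5, -0.1], [-0.4, 0.3], [-1.4, 0.4], [-0.7, 0.7], [-0.0, -0.1], [-0.0, -0.3]]
t1 [0.491 0.012 0.087] [-0.008  0.045]
t2 [ 0.503 -0.036  0.087] [-0.003 -0.003]
t3 [ 0.496 -0.083  0.087] [-0.016 -0.05 ]
```

Request:
{"op": "step_arm", "data": {"dr": [[0,0,0.03],[0,0,0.06],[0,0,0.09],[0,0,0.12],[0,0,0.15],[0,0,0.18],[0,0,0.22],[0,0,0.259]], "xyz": [[1,-0.29,0],[2,-0.57,0],[3,-0.86,0],[4,-1.15,0.3],[5,-1.44,0.6],[6,-1.72,0.9],[7,-2.0,1.2],[8,-2.3,1.5]], "gripper": [0,0,0,0,0,0,0,0]}}

```text
time: 1.6
ee_pos: [0.4754, -0.2942, 0.1343]
tcp_rot: [180.0, -0.0, 8.2]
wrist_force: [0.5, -1.1, 0.5]
opening: 0.0
```

```bash
cat > st.py <<'E'
from workcell import bot
import numpy as np
o=bot.get_obs(); p=np.load('pose.npy'); c,s=np.cos(p[2]),np.sin(p[2])
d=o['ee_pos'][:2]-p[:2]
y=np.radians(o['tcp_rot'][2])
print('t',o['time'],'pos',o['ee_pos'].round(4),'rot',o['tcp_rot'].round(2),'F',o['wrist_force'].round(2),'open',o['opening'])
print('tray x,y',round(c*d[0]+s*d[1],4),round(-s*d[0]+c*d[1],4),'F tray y',round(-s*o['wrist_force'][0]+c*o['wrist_force'][1],2))
E
python3 st.py
```

```text
t 1.6 pos [ 0.4754 -0.2942  0.1343] rot [ 1.7998e+02 -2.0000e-02  8.2000e+00] F [ 0.52 -1.11  0.53] open 2.899313924609172e-05
tray x,y -0.0676 -0.2553 F tray y -1.18
```

Request:
{"op": "step_arm", "data": {"dr": [[0,0,0],[0,0,0],[0,0,0],[0,0,0],[0,0,0],[0,0,0],[0,0,0],[0,0,0]], "xyz": [[0.8,-0.4,0],[1.6,-0.8,0],[1.7,-1.0,0.5],[1.7,-1.0,1.1],[1.7,-1.0,1.7],[1.7,-1.0,2.2],[1.7,-1.0,2.2],[1.7,-1.0,2.2]], "gripper": [0,0,0,0,0,0,0,0]}}

```text
time: 2.4
ee_pos: [0.5357, -0.246, 0.0471]
tcp_rot: [-180.0, 0.0, 8.3]
wrist_force: [0.3, 0.3, 0.8]
opening: 0.0001
```

```bash
python3 st.py; python3 look.py b >/dev/null; python3 -c "
import cv2
a=cv2.imread('pics/b_scene.png')[180:330,130:330]; cv2.imwrite('pics/b_z.png',cv2.resize(a,None,fx=4,fy=4,interpolation=cv2.INTER_CUBIC))"
```

```text
t 2.4 pos [ 0.5357 -0.246   0.0471] rot [-1.7999e+02  1.0000e-02  8.3000e+00] F [0.34 0.27 0.81] open 0.00013038157242812706
tray x,y -0.001 -0.2163 F tray y 0.21
```

View pics/b_z.png

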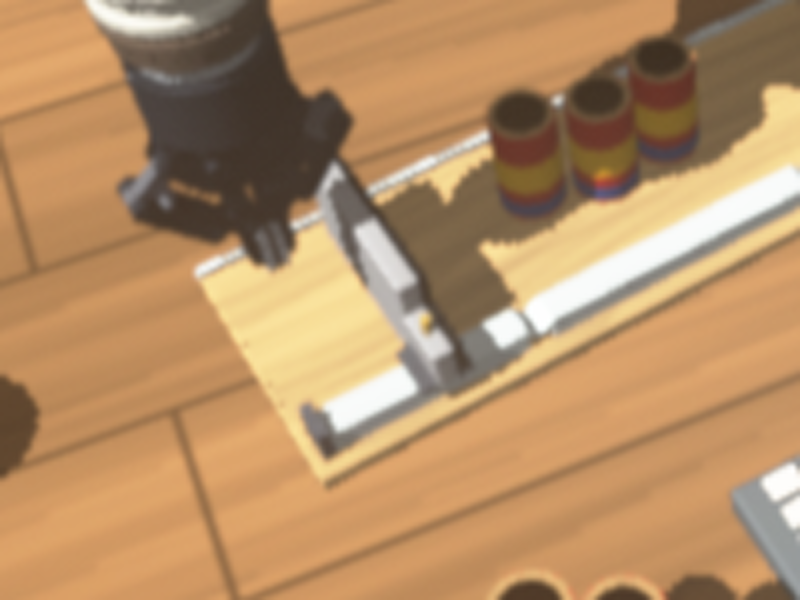

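Request:
{"op": "step_arm", "data": {"dr": [[0,0,-0.14],[0,0,-0.28],[0,0,-0.42],[0,0,-0.56],[0,0,-0.7],[0,0,-0.84],[0,0,-0.98],[0,0,-1.12]], "xyz": [[0,0,0],[0,0,0],[0,0,0],[0,0,0],[0,0,0],[0,0,0],[0,0,0],[0,0,0]], "gripper": [0,0,0,0,0,0,0,0]}}

```text
time: 3.3
ee_pos: [0.5365, -0.2464, 0.0483]
tcp_rot: [179.9, 0.0, 72.8]
wrist_force: [-0.1, -0.4, 0.3]
opening: -0.0001
```

Request:
{"op": "step_arm", "data": {"dr": [[0,0,-0.14],[0,0,-0.28],[0,0,-0.42],[0,0,-0.45],[0,0,-0.45],[0,0,-0.45],[0,0,-0.45],[0,0,-0.45]], "xyz": [[0,0,0],[0,0,0],[0,0,0],[0,0,0],[0,0,0],[0,0,0],[0,0,0],[0,0,0]], "gripper": [0,0,0,0,0,0,0,0]}}

```text
time: 4.1
ee_pos: [0.5358, -0.2461, 0.0469]
tcp_rot: [180.0, 0.0, 98.2]
wrist_force: [-0.1, -0.7, -0.6]
opening: 0.0002
```

```bash
python3 st.py; python3 look.py c >/dev/null; python3 -c "
import cv2
a=cv2.imread('pics/c_scene.png')[180:330,130:330]; cv2.imwrite('pics/c_z.png',cv2.resize(a,None,fx=4,fy=4,interpolation=cv2.INTER_CUBIC))"
```

```text
t 4.1 pos [ 0.5358 -0.2461  0.0469] rot [1.7999e+02 1.0000e-02 9.8210e+01] F [-0.15 -0.66 -0.59] open 0.00021823017137873916
tray x,y -0.0009 -0.2164 F tray y -0.63
```

View pics/c_z.png

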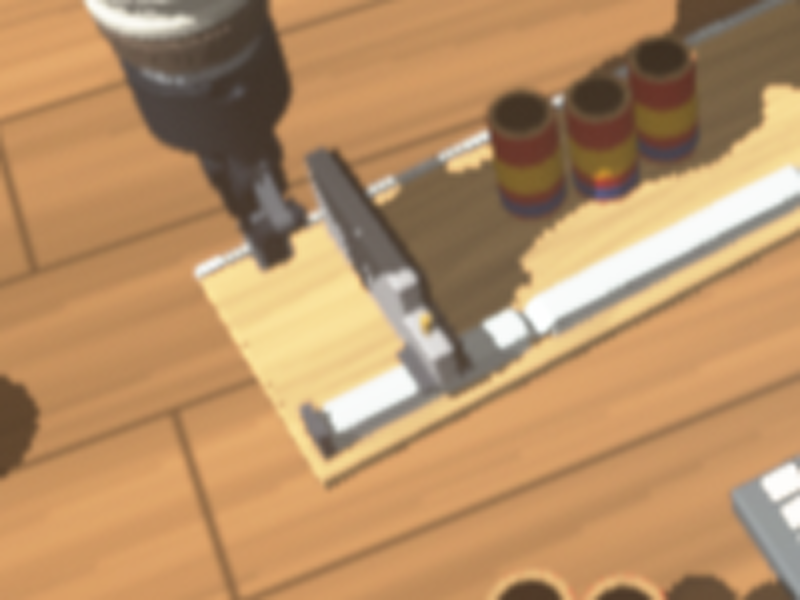

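Request:
{"op": "step_arm", "data": {"dr": [[0,0,0],[0,0,0],[0,0,0],[0,0,0],[0,0,0],[0,0,0],[0,0,0],[0,0,0]], "xyz": [[0.25,0,0],[0.45,0,0],[0.6,0,0],[0.7,0,0],[0.8,0,0],[0.9,0,0],[1.0,0,0],[1.05,0,0]], "gripper": [0,0,0,0,0,0,0,0]}}

```text
time: 5.0
ee_pos: [0.5298, -0.2046, 0.0468]
tcp_rot: [180.0, 0.0, 98.2]
wrist_force: [0.7, -3.5, 0.5]
opening: 0.0002
```

```bash
python3 st.py
```

```text
t 5.0 pos [ 0.5298 -0.2046  0.0468] rot [1.7999e+02 4.0000e-02 9.8240e+01] F [ 0.68 -3.48  0.46] open 0.00018611363928722874
tray x,y -0.0009 -0.1745 F tray y -3.54
```

Request:
{"op": "step_arm", "data": {"dr": [[0,0,0],[0,0,0],[0,0,0],[0,0,0],[0,0,0],[0,0,0],[0,0,0],[0,0,0]], "xyz": [[0.1,0,0],[0.2,0,0],[0.3,0,0],[0.4,0,0],[0.5,0,0],[0.6,0,0],[0.68,0,0],[0.75,0,0]], "gripper": [0,0,0,0,0,0,0,0]}}

```text
time: 5.8
ee_pos: [0.5254, -0.1744, 0.0467]
tcp_rot: [180.0, -0.0, 98.3]
wrist_force: [0.1, -3.4, 0.6]
opening: -0.0001
```

```bash
python3 st.py; python3 look.py d >/dev/null; python3 -c "
import cv2
a=cv2.imread('pics/d_scene.png')[180:300,170:330]; cv2.imwrite('pics/d_z.png',cv2.resize(a,None,fx=5,fy=5,interpolation=cv2.INTER_CUBIC))"
```

```text
t 5.8 pos [ 0.5254 -0.1744  0.0467] rot [ 1.800e+02 -1.000e-02  9.826e+01] F [ 0.11 -3.44  0.65] open -0.00010801311383865551
tray x,y -0.0009 -0.144 F tray y -3.42
```

View pics/d_z.png

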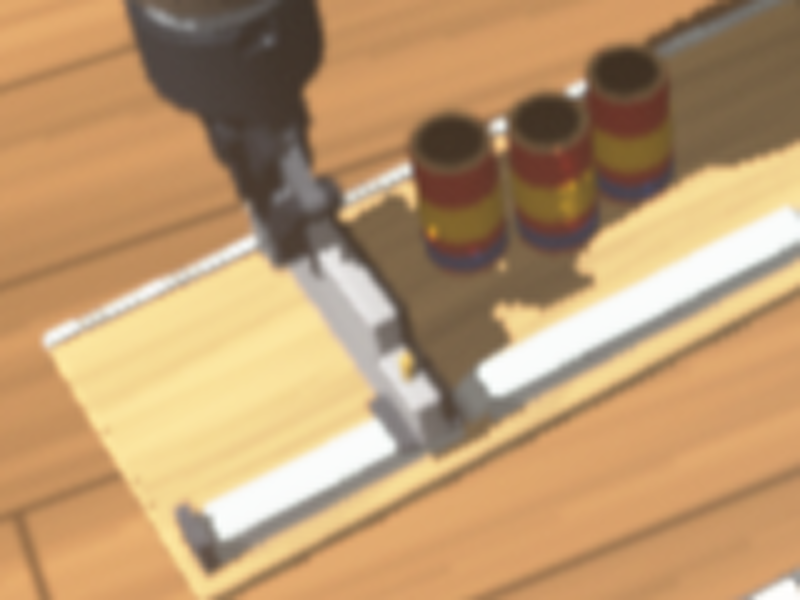

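Request:
{"op": "step_arm", "data": {"dr": [[0,0,0],[0,0,0],[0,0,0],[0,0,0],[0,0,0],[0,0,0],[0,0,0],[0,0,0]], "xyz": [[0.04,0,0],[0.08,0,0],[0.12,0,0],[0.16,0,0],[0.2,0,0],[0.23,0,0],[0.25,0,0],[0.25,0,0]], "gripper": [0,0,0,0,0,0,0,0]}}

```text
time: 6.7
ee_pos: [0.5239, -0.1647, 0.0467]
tcp_rot: [-180.0, -0.0, 98.3]
wrist_force: [0.8, -2.3, 0.4]
opening: -0.0001
```

```bash
python3 st.py
```

```text
t 6.7 pos [ 0.5239 -0.1647  0.0467] rot [-1.800e+02 -1.000e-02  9.826e+01] F [ 0.84 -2.31  0.4 ] open -0.00010422526635619063
tray x,y -0.0009 -0.1341 F tray y -2.41
```

Request:
{"op": "step_arm", "data": {"dr": [[0,0,0],[0,0,0],[0,0,0],[0,0,0],[0,0,0],[0,0,0],[0,0,0],[0,0,0]], "xyz": [[0.02,0,0],[0.04,0,0],[0.06,0,0],[0.08,0,0],[0.08,0,0],[0.08,0,0],[0.08,0,0],[0.08,0,0]], "gripper": [0,0,0,0,0,0,0,0]}}

```text
time: 7.5
ee_pos: [0.5235, -0.1616, 0.0467]
tcp_rot: [-180.0, -0.0, 98.3]
wrist_force: [0.8, -1.8, 0.8]
opening: 0.0
```

```bash
python3 st.py;python3 st.py
```

```text
t 7.5 pos [ 0.5235 -0.1616  0.0467] rot [-1.800e+02 -1.000e-02  9.826e+01] F [ 0.76 -1.76  0.84] open 3.6046347492498934e-05
tray x,y -0.0009 -0.131 F tray y -1.85
t 7.5 pos [ 0.5235 -0.1616  0.0467] rot [-1.800e+02 -1.000e-02  9.826e+01] F [ 0.76 -1.76  0.84] open 3.6046347492498934e-05
tray x,y -0.0009 -0.131 F tray y -1.85
```

Request:
{"op": "step_arm", "data": {"dr": [[0,0,0],[0,0,0],[0,0,0],[0,0,0],[0,0,0],[0,0,0],[0,0,0],[0,0,0]], "xyz": [[0.01,0,0],[0.02,0,0],[0.03,0,0],[0.04,0,0],[0.05,0,0],[0.06,0,0],[0.06,0,0],[0.06,0,0]], "gripper": [0,0,0,0,0,0,0,0]}}

```text
time: 8.3
ee_pos: [0.5231, -0.1593, 0.0467]
tcp_rot: [-180.0, -0.0, 98.3]
wrist_force: [0.9, -3.1, 1.3]
opening: -0.0002
```

```bash
python3 st.py; python3 look.py e >/dev/null; python3 -c "
import cv2
a=cv2.imread('pics/e_scene.png')[180:300,170:330]; cv2.imwrite('pics/e_z.png',cv2.resize(a,None,fx=5,fy=5,interpolation=cv2.INTER_CUBIC))
a=cv2.imread('pics/e_top.png')[215:320,345:455]; cv2.imwrite('pics/e_zt.png',cv2.resize(a,None,fx=5,fy=5,interpolation=cv2.INTER_CUBIC))"; python3 st.py
```

```text
t 8.3 pos [ 0.5231 -0.1593  0.0467] rot [-1.800e+02 -1.000e-02  9.825e+01] F [ 0.95 -3.07  1.27] open -0.00020217794483910962
tray x,y -0.0009 -0.1287 F tray y -3.18
t 8.4 pos [ 0.5232 -0.1593  0.0467] rot [ 1.800e+02 -1.000e-02  9.826e+01] F [ 0.91 -2.    1.92] open -0.0001848100434178011
tray x,y -0.0009 -0.1287 F tray y -2.11
```

View pics/e_z.png

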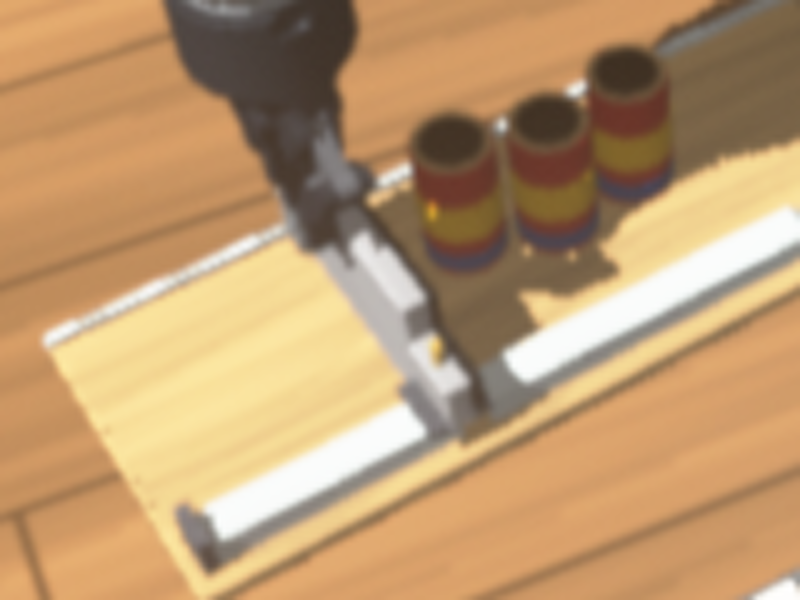

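View pics/e_zt.png

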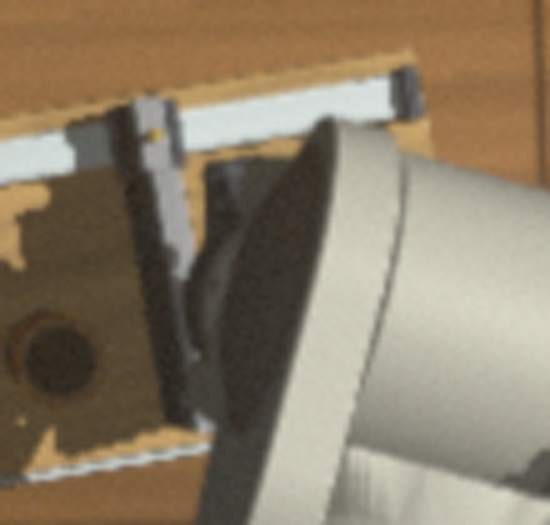

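```bash
cat > px.py <<'E'
import pickle,numpy as np
T=pickle.load(open('a_top.pkl','rb'));p=np.load('pose.npy')
def tr(u,v,z,C=T):
    d=C['R'].T@np.linalg.inv(C['camera_matrix'])@[u,v,1]; o=-C['R'].T@C['t']; X=o+d*(z-o[2])/d[2]
    c,s=np.cos(p[2]),np.sin(p[2]);e=X[:2]-p[:2]; return np.round([c*e[0]+s*e[1],-s*e[0]+c*e[1]],4)
if __name__=='__main__':
    print('notchR',tr(370.6,242.8,.03),'notchL',tr(288.9,256.5,.03))
    print('pinR0',tr(398.3,237.5,.075),'pinR now',tr(375.6,241.2,.075),'pinL0',tr(243,264,.075))
E
python3 px.py
```

```text
notchR [ 0.0773 -0.1049] notchL [0.0779 0.0937]
pinR0 [ 0.0779 -0.165 ] pinR now [ 0.0783 -0.1118] pinL0 [0.0779 0.1987]
```

Request:
{"op": "step_arm", "data": {"dr": [[0,0,0],[0,0,0],[0,0,0],[0,0,0],[0,0,0],[0,0,0],[0,0,0],[0,0,0]], "xyz": [[0.01,0,0],[0.02,0,0],[0.03,0,0],[0.04,0,0],[0.05,0,0],[0.05,0,0],[0.05,0,0],[0.05,0,0]], "gripper": [0,0,0,0,0,0,0,0]}}

```text
time: 9.2
ee_pos: [0.5229, -0.1572, 0.0467]
tcp_rot: [180.0, -0.0, 98.3]
wrist_force: [0.7, -0.3, 0.7]
opening: -0.0001
```

```bash
python3 st.py; python3 look.py f >/dev/null; python3 -c "
import cv2
a=cv2.imread('pics/f_scene.png')[180:300,170:330]; cv2.imwrite('pics/f_z.png',cv2.resize(a,None,fx=5,fy=5,interpolation=cv2.INTER_CUBIC))
"; python3 st.py
```

```text
t 9.2 pos [ 0.5229 -0.1572  0.0467] rot [ 1.800e+02 -2.000e-02  9.826e+01] F [ 0.75 -0.31  0.75] open -0.00010823438645340944
tray x,y -0.0009 -0.1266 F tray y -0.41
t 9.3 pos [ 0.5228 -0.1572  0.0466] rot [-1.7999e+02 -2.0000e-02  9.8260e+01] F [ 0.8  -0.87  0.83] open 0.00029006933609085605
tray x,y -0.0009 -0.1265 F tray y -0.98
```

View pics/f_z.png

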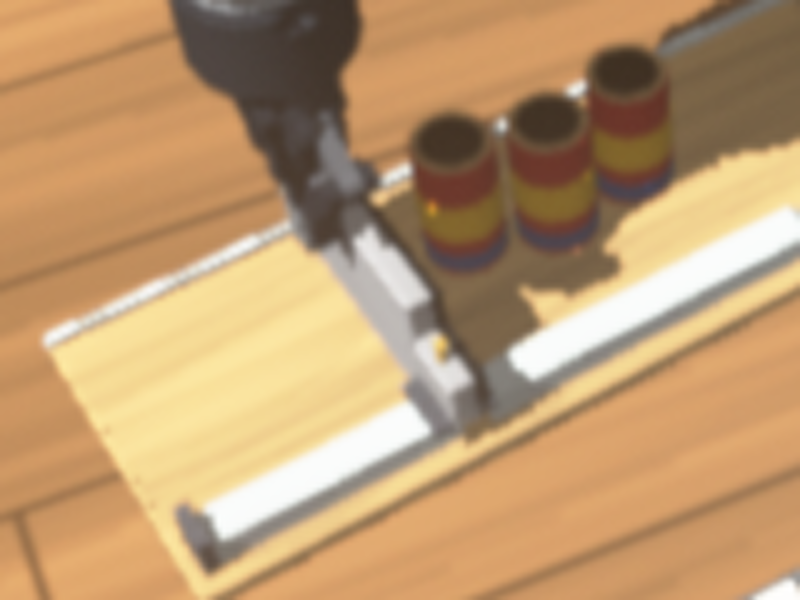

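Request:
{"op": "step_arm", "data": {"dr": [[0,0,0],[0,0,0],[0,0,0],[0,0,0],[0,0,0],[0,0,0],[0,0,0],[0,0,0]], "xyz": [[0.01,0,0],[0.02,0,0],[0.03,0,0],[0.04,0,0],[0.05,0,0],[0.05,0,0],[0.05,0,0],[0.05,0,0]], "gripper": [0,0,0,0,0,0,0,0]}}

```text
time: 10.1
ee_pos: [0.5226, -0.1554, 0.0466]
tcp_rot: [-180.0, -0.0, 98.3]
wrist_force: [-0.0, 0.0, 0.2]
opening: 0.0
```

```bash
python3 st.py; python3 look.py g >/dev/null; python3 -c "
import cv2
a=cv2.imread('pics/g_scene.png')[180:300,170:330]; cv2.imwrite('pics/g_z.png',cv2.resize(a,None,fx=5,fy=5,interpolation=cv2.INTER_CUBIC))
a=cv2.imread('pics/g_top.png')[215:320,345:455]; cv2.imwrite('pics/g_zt.png',cv2.resize(a,None,fx=5,fy=5,interpolation=cv2.INTER_CUBIC))
"; python3 st.py
```

```text
t 10.1 pos [ 0.5226 -0.1554  0.0466] rot [-180.     -0.     98.25] F [-0.03  0.04  0.24] open 4.365833376645757e-05
tray x,y -0.0009 -0.1247 F tray y 0.04
t 10.2 pos [ 0.5226 -0.1554  0.0467] rot [-180.     -0.     98.25] F [ 0.65  0.28 -0.13] open 5.085802215727962e-05
tray x,y -0.0009 -0.1248 F tray y 0.18
```

View pics/g_z.png

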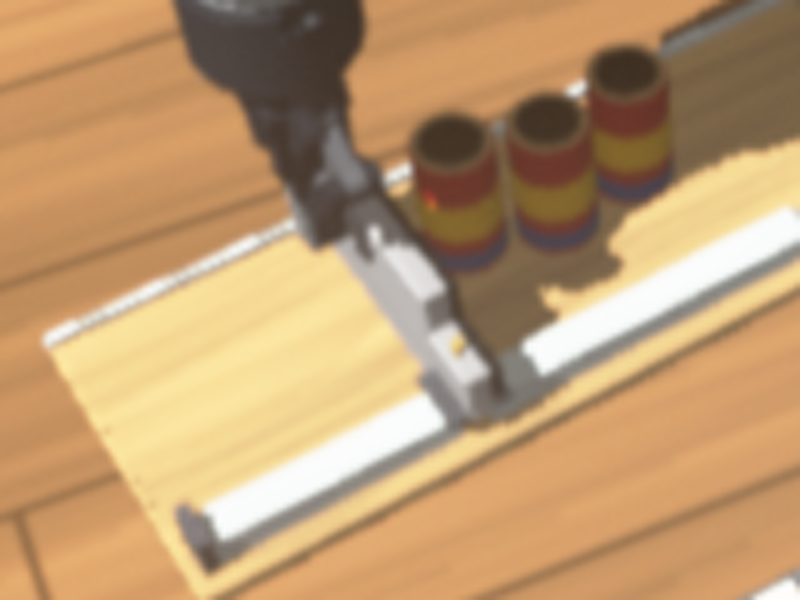

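View pics/g_zt.png

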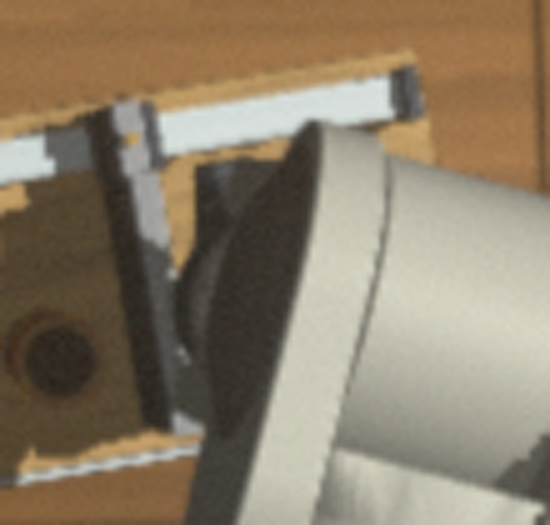

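Request:
{"op": "step_arm", "data": {"dr": [[0,0,0],[0,0,0],[0,0,0],[0,0,0],[0,0,0],[0,0,0],[0,0,0],[0,0,0]], "xyz": [[-0.3,0,0],[-0.9,0,0],[-1,0,-0.9],[-1,0,-1.9],[-1,0,-2.6],[0,0,-3],[1.0,0,-3],[2.0,0,-3]], "gripper": [0,0,0,0,0,0,0,0]}}

```text
time: 11.0
ee_pos: [0.5114, -0.076, 0.1674]
tcp_rot: [179.9, 0.0, 98.2]
wrist_force: [0.7, 0.2, 0.2]
opening: -0.0001
```

```bash
python3 st.py
```

```text
t 11.0 pos [ 0.5114 -0.076   0.1674] rot [1.7992e+02 3.0000e-02 9.8170e+01] F [0.7  0.22 0.2 ] open -7.903904576385045e-05
tray x,y -0.0006 -0.0446 F tray y 0.11
```

Request:
{"op": "step_arm", "data": {"dr": [[0,0,0],[0,0,0],[0,0,0],[0,0,0],[0,0,0],[0,0,0],[0,0,0],[0,0,0]], "xyz": [[1,0,0],[2.1,0,0],[3.2,0,0],[4.3,0,0],[5.4,0,0],[6.5,0,0],[7.2,0,0],[7.4,0,0]], "gripper": [0,0,0,0,0,0,0,0]}}

```text
time: 11.8
ee_pos: [0.4685, 0.2187, 0.1665]
tcp_rot: [-180.0, -0.0, 98.4]
wrist_force: [0.2, 0.3, 0.2]
opening: 0.0001
```

Request:
{"op": "step_arm", "data": {"dr": [[0,0,0],[0,0,0],[0,0,0],[0,0,0],[0,0,0],[0,0,0],[0,0,0],[0,0,0]], "xyz": [[0,0,0.2],[0,0,0.8],[0,0,1.4],[0,0,2.0],[0,0,2.6],[0,0,3.0],[0,0,3.0],[0,0,3.0]], "gripper": [0,0,0,0,0,0,0,0]}}

```text
time: 12.6
ee_pos: [0.4689, 0.2155, 0.0469]
tcp_rot: [-180.0, 0.0, 98.2]
wrist_force: [0.1, -0.3, 1.0]
opening: 0.0006
```

```bash
python3 st.py; python3 look.py h >/dev/null; python3 -c "
import cv2
a=cv2.imread('pics/h_scene.png')[120:280,180:400]; cv2.imwrite('pics/h_z.png',cv2.resize(a,None,fx=3.6,fy=3.6,interpolation=cv2.INTER_CUBIC))
a=cv2.imread('pics/h_top.png')[215:340,210:455]; cv2.imwrite('pics/h_zt.png',cv2.resize(a,None,fx=3.2,fy=3.2,interpolation=cv2.INTER_CUBIC))
"; python3 st.py
```

```text
t 12.6 pos [0.4689 0.2155 0.0469] rot [-1.7999e+02  2.0000e-02  9.8170e+01] F [ 0.05 -0.25  1.04] open 0.0006273262319661609
tray x,y -0.0005 0.25 F tray y -0.26
t 12.7 pos [0.4695 0.2163 0.0478] rot [ 1.7991e+02 -2.0000e-02  9.8200e+01] F [ 0.38  0.02 -0.02] open -8.521693035031373e-05
tray x,y 0.0001 0.2507 F tray y -0.03
```

View pics/h_z.png

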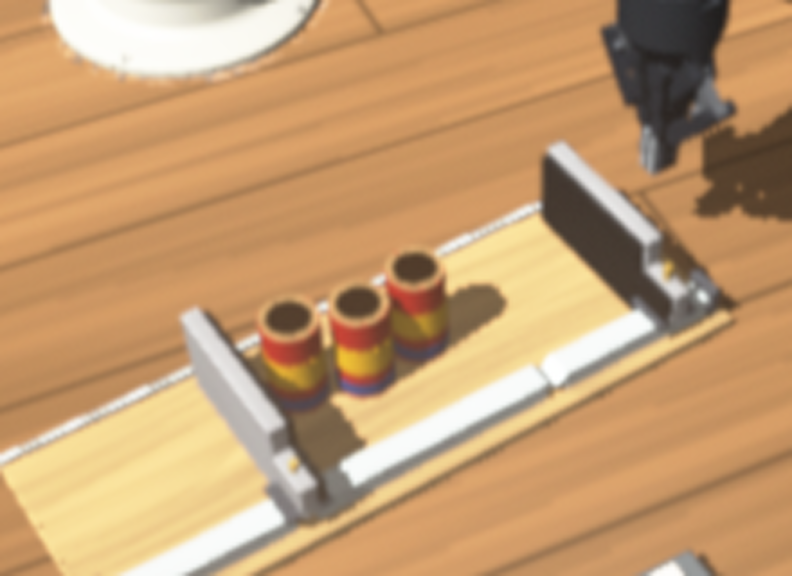

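View pics/h_zt.png

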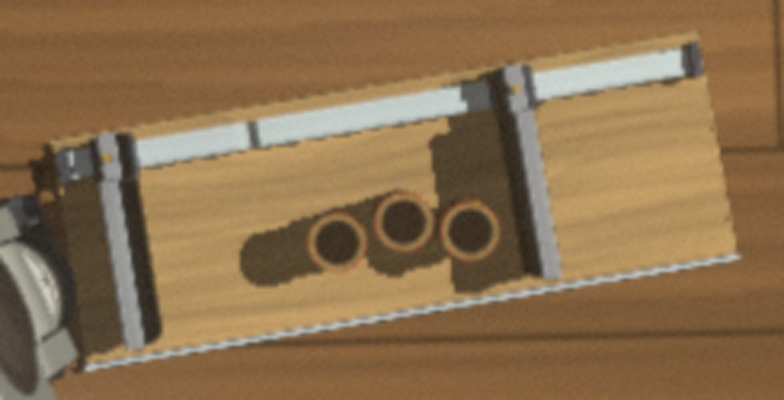

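Request:
{"op": "step_arm", "data": {"dr": [[0,0,0],[0,0,0],[0,0,0],[0,0,0],[0,0,0],[0,0,0],[0,0,0],[0,0,0]], "xyz": [[-0.25,0,0],[-0.45,0,0],[-0.57,0,0],[-0.67,0,0],[-0.77,0,0],[-0.87,0,0],[-1.0,0,0],[-1.1,0,0]], "gripper": [0,0,0,0,0,0,0,0]}}

```text
time: 13.5
ee_pos: [0.475, 0.1733, 0.0467]
tcp_rot: [180.0, -0.0, 98.3]
wrist_force: [-0.5, 4.5, 0.6]
opening: 0.0002
```

```bash
python3 st.py
```

```text
t 13.5 pos [0.475  0.1733 0.0467] rot [ 1.7999e+02 -5.0000e-02  9.8280e+01] F [-0.54  4.53  0.62] open 0.0001995337337243155
tray x,y -0.0006 0.2073 F tray y 4.57
```

Contact. Push about 67 mm more in two calls, then creep.

Request:
{"op": "step_arm", "data": {"dr": [[0,0,0],[0,0,0],[0,0,0],[0,0,0],[0,0,0],[0,0,0],[0,0,0],[0,0,0]], "xyz": [[-0.12,0,0],[-0.24,0,0],[-0.36,0,0],[-0.48,0,0],[-0.6,0,0],[-0.72,0,0],[-0.84,0,0],[-0.95,0,0]], "gripper": [0,0,0,0,0,0,0,0]}}

```text
time: 14.3
ee_pos: [0.4805, 0.1352, 0.0467]
tcp_rot: [180.0, 0.0, 98.2]
wrist_force: [-0.6, 4.1, 0.8]
opening: -0.0
```

Request:
{"op": "step_arm", "data": {"dr": [[0,0,0],[0,0,0],[0,0,0],[0,0,0],[0,0,0],[0,0,0],[0,0,0],[0,0,0]], "xyz": [[-0.12,0,0],[-0.24,0,0],[-0.36,0,0],[-0.48,0,0],[-0.58,0,0],[-0.66,0,0],[-0.72,0,0],[-0.75,0,0]], "gripper": [0,0,0,0,0,0,0,0]}}

```text
time: 15.1
ee_pos: [0.4848, 0.1055, 0.0467]
tcp_rot: [-180.0, 0.0, 98.2]
wrist_force: [0.7, 3.0, 0.9]
opening: 0.0003
```

```bash
python3 st.py; python3 look.py i >/dev/null; python3 -c "
import cv2
a=cv2.imread('pics/i_scene.png')[140:260,250:410]; cv2.imwrite('pics/i_z.png',cv2.resize(a,None,fx=5,fy=5,interpolation=cv2.INTER_CUBIC))
a=cv2.imread('pics/i_top.png')[225:345,210:370]; cv2.imwrite('pics/i_zt.png',cv2.resize(a,None,fx=5,fy=5,interpolation=cv2.INTER_CUBIC))
"; python3 st.py
```

```text
t 15.1 pos [0.4848 0.1055 0.0467] rot [-1.800e+02  1.000e-02  9.823e+01] F [0.69 3.01 0.86] open 0.0002968825468032598
tray x,y -0.0007 0.1389 F tray y 2.88
t 15.2 pos [0.4848 0.1055 0.0467] rot [1.800e+02 4.000e-02 9.823e+01] F [-0.18  1.14  0.02] open -0.00026552320211525795
tray x,y -0.0007 0.1389 F tray y 1.16
```

View pics/i_z.png

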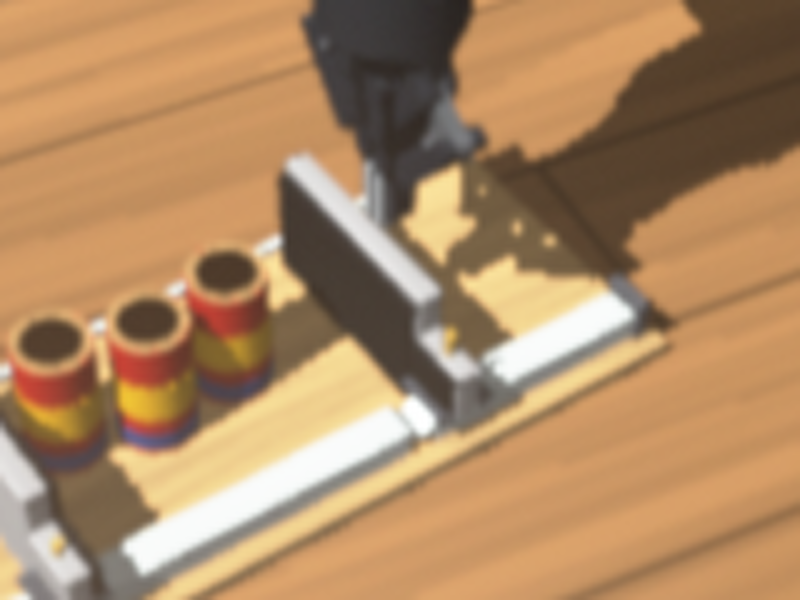

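View pics/i_zt.png

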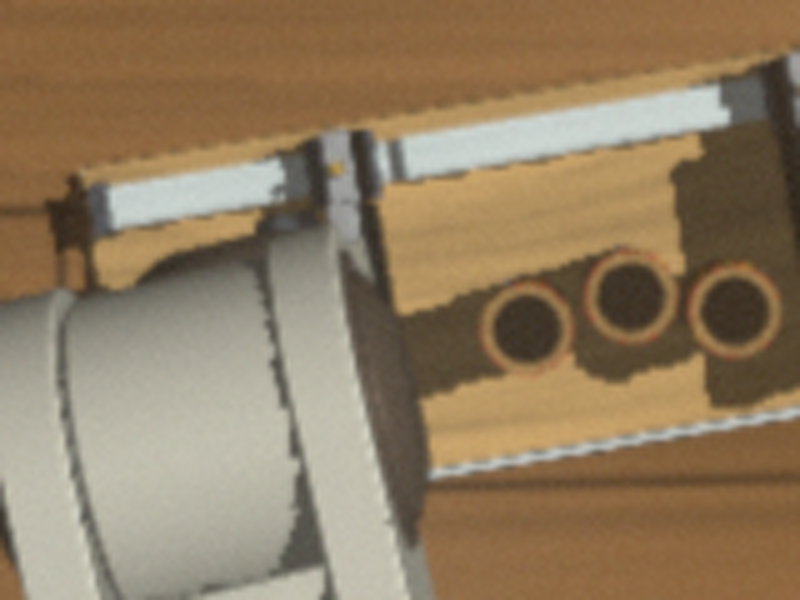

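```bash
python3 -c "
from px import tr
print(tr(276.8,258.2,.075),tr(288.9,256.3,.03), tr(370.8,242.4,.069))"
```

```text
[0.078  0.1197] [0.0783 0.0936] [ 0.0775 -0.1011]
```

Request:
{"op": "step_arm", "data": {"dr": [[0,0,0],[0,0,0],[0,0,0],[0,0,0],[0,0,0],[0,0,0],[0,0,0],[0,0,0]], "xyz": [[-0.04,0,0],[-0.08,0,0],[-0.12,0,0],[-0.16,0,0],[-0.2,0,0],[-0.24,0,0],[-0.27,0,0],[-0.28,0,0]], "gripper": [0,0,0,0,0,0,0,0]}}

```text
time: 16.0
ee_pos: [0.4863, 0.0946, 0.0467]
tcp_rot: [-180.0, 0.0, 98.2]
wrist_force: [0.8, 2.6, 1.3]
opening: -0.0001
```

```bash
python3 st.py
```

```text
t 16.0 pos [0.4863 0.0946 0.0467] rot [-1.800e+02  1.000e-02  9.824e+01] F [0.76 2.56 1.33] open -5.285800636436949e-05
tray x,y -0.0007 0.1278 F tray y 2.43
```

Request:
{"op": "step_arm", "data": {"dr": [[0,0,0],[0,0,0],[0,0,0],[0,0,0],[0,0,0],[0,0,0],[0,0,0],[0,0,0]], "xyz": [[-0.01,0,0],[-0.02,0,0],[-0.03,0,0],[-0.04,0,0],[-0.05,0,0],[-0.06,0,0],[-0.07,0,0],[-0.07,0,0]], "gripper": [0,0,0,0,0,0,0,0]}}

```text
time: 16.8
ee_pos: [0.4867, 0.0917, 0.0466]
tcp_rot: [-180.0, 0.0, 98.2]
wrist_force: [-0.5, 0.4, 0.6]
opening: -0.0003
```

```bash
python3 st.py
```

```text
t 16.8 pos [0.4867 0.0917 0.0466] rot [-1.7999e+02  3.0000e-02  9.8240e+01] F [-0.46  0.45  0.63] open -0.00028974562831511294
tray x,y -0.0008 0.1249 F tray y 0.51
```

Force fell off; look.

```bash
cat > l.sh <<'E'
python3 look.py $1 >/dev/null; python3 -c "
import cv2
a=cv2.imread('pics/$1_scene.png')[140:260,250:410]; cv2.imwrite('pics/$1_z.png',cv2.resize(a,None,fx=5,fy=5,interpolation=cv2.INTER_CUBIC))
a=cv2.imread('pics/$1_top.png')[225:345,210:370]; cv2.imwrite('pics/$1_zt.png',cv2.resize(a,None,fx=5,fy=5,interpolation=cv2.INTER_CUBIC))
"; python3 st.py
E
bash l.sh j
```

```text
t 16.9 pos [0.4866 0.0917 0.0465] rot [-1.7998e+02  3.0000e-02  9.8240e+01] F [ 0.21 -0.17 -0.14] open 9.291159080704889e-05
tray x,y -0.0009 0.125 F tray y -0.2
```

View pics/j_z.png

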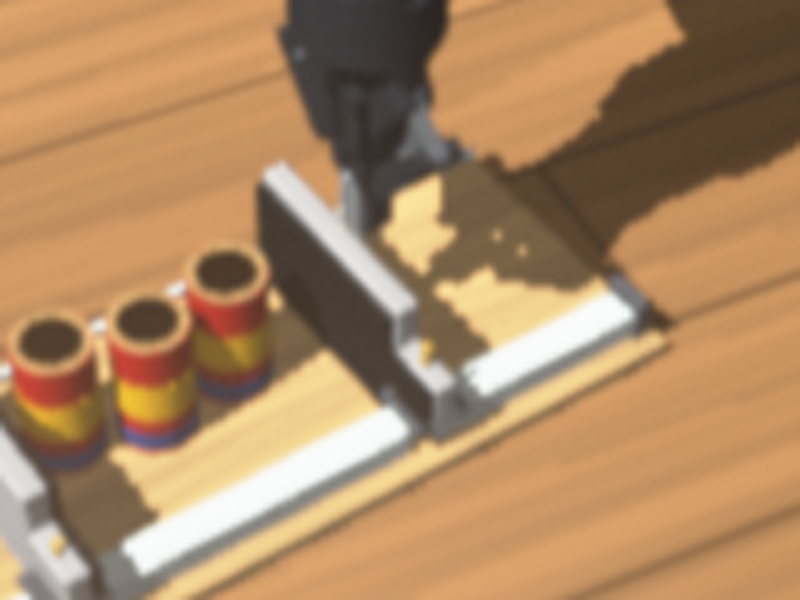

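View pics/j_zt.png

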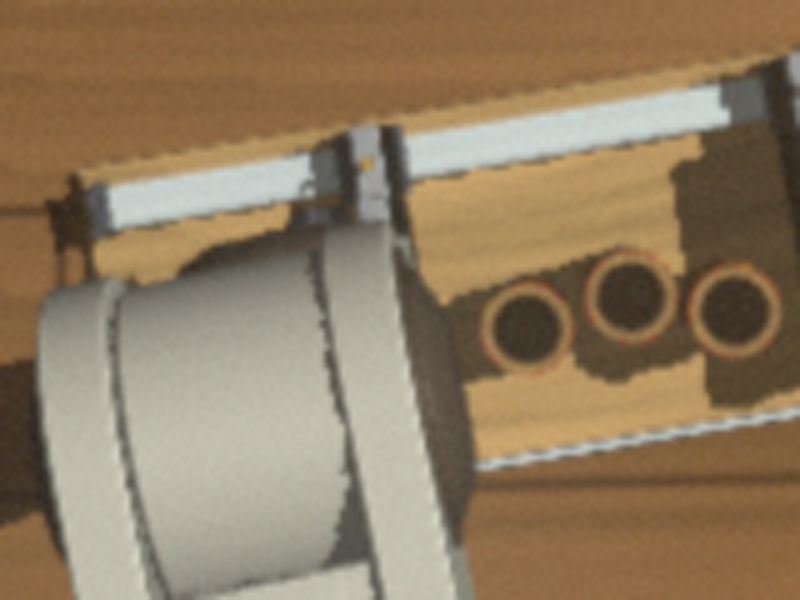

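Request:
{"op": "step_arm", "data": {"dr": [[0,0,0],[0,0,0],[0,0,0],[0,0,0],[0,0,0],[0,0,0],[0,0,0],[0,0,0]], "xyz": [[-0.01,0,0],[-0.02,0,0],[-0.03,0,0],[-0.04,0,0],[-0.05,0,0],[-0.05,0,0],[-0.05,0,0],[-0.05,0,0]], "gripper": [0,0,0,0,0,0,0,0]}}

```text
time: 17.7
ee_pos: [0.487, 0.0901, 0.0467]
tcp_rot: [-180.0, -0.0, 98.3]
wrist_force: [0.6, -0.5, 1.5]
opening: 0.0002
```

```bash
bash l.sh k
```

```text
t 17.8 pos [0.487  0.0901 0.0467] rot [180.    -0.    98.25] F [-0.63 -0.58  0.2 ] open -0.00026525936218725214
tray x,y -0.0007 0.1233 F tray y -0.49
```

View pics/k_z.png

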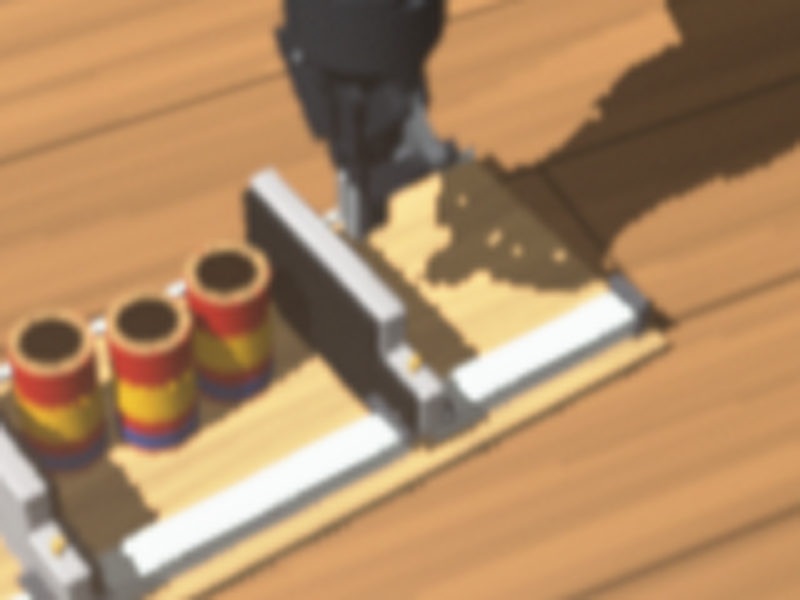

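Request:
{"op": "step_arm", "data": {"dr": [[0,0,0],[0,0,0],[0,0,0],[0,0,0],[0,0,0],[0,0,0],[0,0,0],[0,0,0]], "xyz": [[0.3,0,0],[0.9,0,0],[1.2,0,-0.7],[1.5,0,-1.6],[1.8,0,-2.6],[2.6,0,-3],[3.2,0,-3],[3.5,0,-3]], "gripper": [0,0,0,0,0,0,0,0]}}

```text
time: 18.6
ee_pos: [0.4666, 0.2309, 0.1671]
tcp_rot: [180.0, -0.0, 98.3]
wrist_force: [0.5, -0.4, -1.6]
opening: -0.0001
```

```bash
bash l.sh m; python3 -c "
import cv2,numpy as np
a=cv2.imread('pics/m_scene.png')[140:300,150:400];b=cv2.imread('pics/m_top.png')[215:340,210:455]
cv2.imwrite('pics/m_s.png',cv2.resize(a,None,fx=3.2,fy=3.2,interpolation=2));cv2.imwrite('pics/m_t.png',cv2.resize(b,None,fx=3.2,fy=3.2,interpolation=2))"
```

```text
t 18.7 pos [0.4663 0.2299 0.166 ] rot [-1.7994e+02  1.0000e-02  9.8380e+01] F [-0.98 -1.52  0.21] open -0.00025704229162534423
tray x,y -0.0011 0.2646 F tray y -1.37
```

View pics/m_s.png

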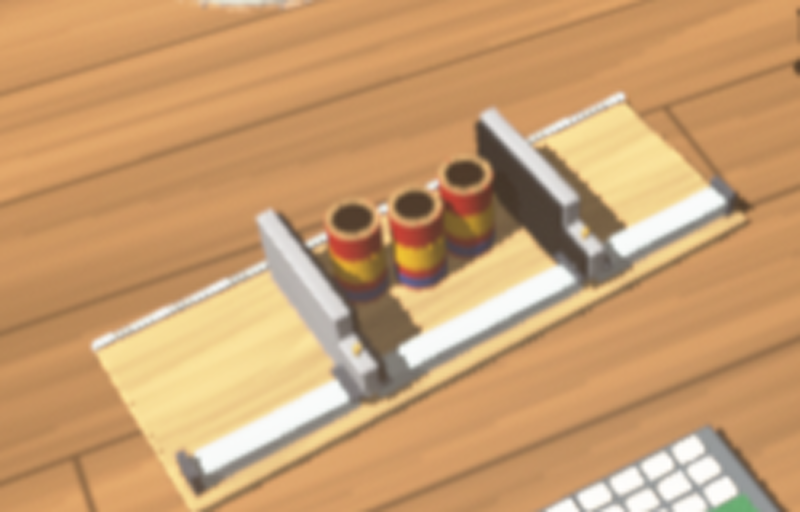

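View pics/m_t.png

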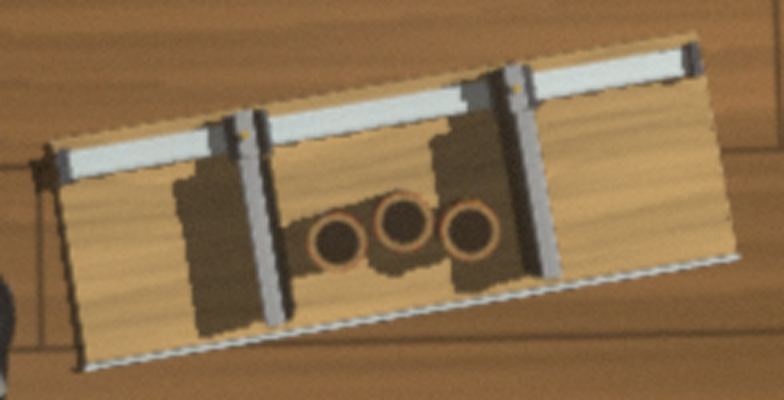

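```bash
python3 -c "
from px import tr
print(tr(286.3,256.9,.069),tr(371.0,242.7,.069))
import cv2,numpy as np
a=cv2.imread('pics/a_top.png').astype(int);b=cv2.imread('pics/m_top.png').astype(int);d=np.abs(a-b).mean(2)
for n,(x,y) in dict(t1=(315,290),t2=(335,284),t3=(356,286),carton=(122,291),tape=(521,271),calc=(310,164)).items():print(n,d[y-9:y+9,x-9:x+9].mean().round(1))"
```

```text
[0.0773 0.0979] [ 0.0768 -0.1014]
t1 4.1
t2 3.8
t3 10.6
carton 3.8
tape 3.2
calc 3.9
```

```bash
python3 -c "
from workcell import bot
print(bot.job_done())"
```

```text
the job is handed in; nothing more can be done
None
```

I pushed both stops along the rail from their outer faces with closed fingertips until each dropped into its notch. I then backed the arm clear and handed the job in at about 19 s, against the 51 s limit.

- **Stops clicked in:** The push force rose to about 2–4.5 N while sliding and fell to about zero at each notch. The pictures then show both pins dropped and the stops jumped clear of the fingers. The pins are 199.3 mm apart, and the notches measured 198.6 mm apart.
- **Tubes and things around the tray:** They show no movement between the first and last pictures. The only larger difference was at tube 3, which I put down to the stop's shadow falling on it.
- **One disagreement:** Each pin's position differs from the fitted notch position by 3–4 mm in the same direction. I take this as camera bias, because the spacing, force and dropped pins all agree. `job_done` gives no verdict, so the stops' joint values themselves are unconfirmed.

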